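# Set the depth stop on a brake chamber's push rod and lock it

### The job

On the setting stand, slide the depth stop down until its foot just touches and rests on the push rod of the brake chamber, feeling for the contact and pressing only gently. Then, with the stop still resting there, swing the clamp lever clockwise, fully round, to lock it. Leave the chamber where it stands, and do not knock over or push away the things around it.

Things in the scene. Friction and masses are not known exactly. Their poses are not given: they have to be found in the camera images.
- stand: fixed stand: steel base plate 230 x 200 mm, 12 mm thick, grey column centred 88 mm to the +x side of the stop's axis, grey head overhanging from it, underside 150 mm, top 190 mm above the table (only stop and lever are higher). Origin on the table under the stop's axis; its x points to the column (roughly the robot's right), its y away from the robot. The boss under the lever reaches 80 mm to -y
- stop: depth stop: vertical steel rod, 14 mm thick, through the head; flat foot 22 mm across below, black round knob above (34 mm diameter, 30 mm tall). 300 g. Slides only vertically: foot's underside 140 mm above the table at the top, 80 mm at the bottom. Friction holds it; sliding it down takes about a 4 N push. Origin: centre of the foot's underside
- stop_knob (a point): centre of the flat top of the stop's knob, 138 mm above the foot's underside (so the top lies 278 mm above the table at the highest, about 232 to 252 mm when the foot rests on the push rod)
- lever (a joint): clamp lever's angle (rad): 0 open, pointing along the stand's -y (roughly at the robot); grows clockwise seen from above; firm end stop at 1.45, where it points along the stand's -x (away from the column). Starts at 0 to 0.3. Dry friction 0.2 N m (3 N at the grip); stays where it is left. Locked above 1.2
- lever_grip (a point): top centre of the lever's upright round black grip (16 mm diameter, standing free over the last 44 mm below this point), 65 mm from the pivot; 245 mm above the table
- lever_pivot (a point): top of the lever's hub, on its vertical turning axis; in the stand's frame 55 mm to -y (towards the robot) of the stop's axis, 204 mm above the table
- part: brake chamber: loose round metal canister, 80 mm across (91 over its flange), 62 mm tall, about 0.8 kg, between four low blocks under the stop. Origin: centre of its underside. A steel push rod, 15 mm thick, rounded tip, sticks up from it; the tip is 82 to 102 mm above the origin, different each time, not measured, and does not give. More than 20 N on it spoils it
- tube_a: loose steel tube standing on end beside the stand's open side (-x), 34 mm outside diameter, 125 mm tall; origin at the centre of its lower end
- tube_b: second loose steel tube standing beside the stand's open side (-x), 34 mm outside diameter, 95 mm tall; origin at the centre of its lower end
- collar: loose steel collar lying flat on a corner of the stand's base plate, 40 mm across, 12 mm thick; origin at the centre of its underside
- spare: another canister without a push rod, 91 mm over its flange, 55 mm tall, standing on the table at the left; origin at the centre of its underside
- tin: empty open tin, 72 mm across, 85 mm tall, standing at the right; origin at the centre of its underside
There are look-alikes about, which are no part of the job. What is shaped like the part but blue is not meant.

How it is judged:
On the way, in this order (a step that is already met when the one before it is completed fails the run):
1. the stop's foot rests on the push rod (over 1 N) with the lever still open (under 0.9 rad) (contact force between stop and part above 1 N and value of joint lever below 0.9 rad), for 0.2 s.
2. the lever is locked (over 1.2 rad) with the foot still resting on the push rod (contact force between stop and part above 0.5 N and value of joint lever above 1.2 rad), for 0.2 s.
At the end, for the whole second after the job is handed in: the stop's foot rests on the push rod with more than 0.5 N and is still, the clamp lever is turned past 1.2 rad, and the chamber stands upright (within 0.03 rad) within 6 mm of where it started (all of step 2 and angle between part's own z axis and vertical below 0.03 rad and distance of part from where it was at the start of the episode below 0.006 m and linear speed of stop below 0.005 m/s); the robot touches nothing.
It fails at once if the stop presses on the chamber with more than 20 N (contact force between stop and part above 20 N).
It fails at once if a tube, the collar, the spare canister or the tin is knocked over or pushed more than 30 mm away (distance of any of tube_a, tube_b, collar, spare, tin from where it was at the start of the episode above 0.03 m or angle between any of tube_a, tube_b, collar, spare, tin's own z axis and vertical above 0.5 rad).
It also fails if it takes over 64 s, if anything falls off the work surface, if the arm or the gripper's body presses on something with over 40 N, if the wrist force passes 120 N, or if a joint passes its speed limit or range.

### The arm

A 6-joint arm with a two-finger parallel gripper is mounted at the origin on the work surface. World frame = base frame: x ahead of the robot, y to its left, z up, the work surface at z = 0. Lengths are in m, angles in rad, forces in N, time in s.
With the tool pointing down it reaches from about 0.3 to 0.825 m from the base axis. Payload 5.4 kg.
Tool frame: the origin (TCP) lies at the centre of the arm's flange, where the gripper is bolted on; the fingertips stand 190 mm ahead of it and the grasp point (between the pads) lies 171 mm ahead of it (tcp_to_grasp is the distance from the TCP to the grasp point, in m); z points along the fingers, y is the line along which they close (so a half turn about z gives the same grasp; the last joint's range is limited). The gripper opens to 92 mm and grips with 3 to 60 N. Pads are 20 mm wide; open, the fingers measure 128 mm over their backs; the gripper's body (75 mm by 189 mm) begins 69 mm behind the grasp point.
Start: joints at [0.963, 0.158, 1.597, -0, 1.386, -0.21], TCP at [0.223, 0.53, 0.405] pointing down, gripper open.
Joint ranges: [-2.91, 2.91], [-0.94, 2.29], [0.18, 2.7], [-1.29, 4.43], [0.17, 2.64], [-3, 3]. Speed limits (rad/s): [2.57, 2.57, 3.14, 3.14, 3.14, 3.14].

### API

Orientations are given as a rotation vector (axis times angle).
In Python, from plant import get_obs, read_camera, job_done, recognise, tcp_to_grasp gives the robot as it stands.
- The arm moves only by the tool move_arm, never from a script. Its argument "series" is one flat list of numbers, 7 for each row, row after row: the shift along the tool's x, y, z in units of 40 mm (1.0 is 40 mm), then the turn, a rotation vector about the tool's x, y, z in units of 8 degrees (1.0 is 8 degrees), then the opening, from 0 (shut) to 1 (fully open). In form: [tx, ty, tz, rx, ry, rz, fingers, tx, ty, tz, rx, ry, rz, fingers, ...]. A call has 1 to 12 rows; each row is the pose to reach, as a shift and turn from the pose commanded when the call began, along the tool's axes at that moment; what a row does not reach only later rows make up. A row lasts 1/10 s, in which the tool goes at most 50 mm and 8.59 degrees, less where a joint would pass 70% of its speed; a pose out of reach is approached as far as the arm can. A call with a gripper value outside its range is refused whole. The fingers move at their own pace and stop on an object; the grip force is fixed at half the most. Time passes only in rows, so rows that repeat a pose let the fingers close. It gives the time, the measured TCP pose, the force, the opening and the grip force at its end, in the units of the state.
- get_obs(): the state, without advancing time (a new reading comes with each control period).
- read_camera(name): name is "side" or "top" or "wrist"; returns a dict with "pixels" (400x640x3 uint8, blue, green, red), "fov_y" (degrees; the focal length in pixels is half the picture's height over the tangent of half this angle, whatever the lens; pixels are square), "cx", "cy" (the principal point, pixels), "xyz" and "orientation" of the camera in the world. Camera axes: x right, y down, z forward; pixel columns grow to the right and rows downward; lengths in m; the calibration is good to about 2 mm. The wrist camera is an equidistant fisheye: a pixel r from the principal point sees the ray r / f radians off the axis. A picture is of the moment at which its call begins. There is no depth.
- job_done(): hands the job in; it is judged then, once.
Trained networks look in a picture, given as the dict that the camera call returned (one of the last four; its "shot" number tells which), for a name from the list of things; names that differ only in an ending like _2 or _b are one class to them, and where a whole thing is asked for, a point or a joint stands for the part that bears it (a point fixed in the world has none). Each returns a list of dicts, best first, with "score" (0 to 1); they miss things now and then, are a little off and sometimes report something else, mostly with a low value. They report only what shows in the picture. A call takes as long as a camera call. They do not tell look-alikes from the thing itself.
- recognise(picture, query): "extent" ([left, top, right, bottom] in pixels, round what is visible of it).
The state is a dict: "t": time; "joint_pos": joint angles; "qvel": joint speeds; "effort": joint torques, N m; "position": TCP position; "tool_rot": TCP orientation; "ft_force": force on the tool from outside, world axes, zero at the start; "torque": the same for the moment, N m; "gripper_width": finger opening in m; "gripper_force": force on a finger pad.
Only numpy, scipy, OpenCV 4.12 (cv2) and the standard library are available. Lean on these libraries where they do the work, as an engineer would, in place of code of your own. Each camera call takes 0.05 s, during which the arm holds its last target. There are 200 camera calls.

## Working session

There is one attempt and no reset: what is moved stays moved. The work goes in short steps, Python scripts to look and compute and a tool call to move; the robot and the scene stay as the last step left them, time stands still between calls to the robot, and variables do not carry over. Pictures are saved under pics/ and viewed, at most 10 in all, crops included, and the job is handed in when it is done.

Besides the shell and the picture viewer there is one more tool, called in YAML: its name, and indented under it one key for each argument. move_arm: Moves the arm, as the interface text tells. Its arguments: {"type":"object","properties":{"series":{"type":"array","items":{"type":"number"}}},"required":["series"]}

```bash
ls; mkdir -p pics; cat > h.py <<'E'
import numpy as np, cv2
from scipy.spatial.transform import Rotation as R
from plant import *
def foc(p): return p["pixels"].shape[0]/2/np.tan(np.radians(p["fov_y"])/2)
def rotm(p):
    o=np.array(p["orientation"],float); return R.from_rotvec(o).as_matrix() if o.shape==(3,) else o
def ray(p,u,v,fish=False):
    f=foc(p); d=np.array([u-p["cx"],v-p["cy"]])
    if fish:
        r=np.hypot(*d); t=r/f; c=np.array([*(d/max(r,1e-9)*np.sin(t)),np.cos(t)])
    else: c=np.array([*(d/f),1.])
    c=rotm(p)@c; return np.array(p["xyz"]),c/np.linalg.norm(c)
def atz(p,u,v,z,fish=False):
    o,d=ray(p,u,v,fish); return o+d*(z-o[2])/d[2]
def tri(*rs):
    A=sum(np.eye(3)-np.outer(d,d) for o,d in rs); b=sum((np.eye(3)-np.outer(d,d))@o for o,d in rs)
    x=np.linalg.solve(A,b); return x,[np.linalg.norm(np.cross(x-o,d)) for o,d in rs]
def proj(p,X,fish=False):
    c=rotm(p).T@(np.array(X)-p["xyz"]); f=foc(p)
    if fish:
        r=np.hypot(c[0],c[1]); t=np.arctan2(r,c[2]); return p["cx"]+f*t*c[0]/r,p["cy"]+f*t*c[1]/r
    return p["cx"]+f*c[0]/c[2],p["cy"]+f*c[1]/c[2]
E
python3 - <<'E'
from h import *
np.set_printoptions(precision=3,suppress=True)
print(get_obs(), tcp_to_grasp)
for n in ["side","top","wrist"]:
    p=read_camera(n); cv2.imwrite(f"pics/{n}0.png",p["pixels"])
    print(n,p["fov_y"],p["cx"],p["cy"],p["xyz"],p["orientation"])
    for q in ["stop_knob","lever_grip","lever_pivot","stop","lever","part","tube_a","tin","collar","spare","stand"]:
        try: print(q,[(np.round(r["extent"]).tolist(),round(r["score"],2)) for r in recognise(p,q)[:4]])
        except Exception as e: print(q,e)
E
```

```text
pics
{'t': 0.0, 'joint_pos': array([ 0.963,  0.159,  1.598, -0.   ,  1.386, -0.21 ]), 'qvel': array([-0.001, -0.   , -0.002, -0.001,  0.001, -0.   ]), 'effort': array([ -0.   , -38.557, -32.211,   0.07 ,   0.038,  -0.   ]), 'position': array([0.223, 0.53 , 0.404]), 'tool_rot': array([-0.621, -3.079,  0.003]), 'ft_force': array([-0.879,  0.077,  0.559]), 'torque': array([-0.026, -0.012, -0.027]), 'gripper_force': 0.0, 'gripper_width': 0.09193330150197161} 0.1714
side 44.74569245840881 322.01715056189965 202.71126205393682 [0.275 1.003 1.236] [-0.385  2.772 -1.126]
stop_knob [([330.0, 154.0, 342.0, 177.0], 0.51)]
lever_grip [([305.0, 153.0, 378.0, 240.0], 0.75), ([350.0, 168.0, 374.0, 183.0], 0.66), ([294.0, 225.0, 313.0, 252.0], 0.4)]
lever_pivot [([350.0, 168.0, 378.0, 184.0], 0.77)]
stop [([331.0, 155.0, 340.0, 176.0], 0.44)]
lever [([351.0, 169.0, 376.0, 186.0], 0.5)]
part [([275.0, 175.0, 301.0, 195.0], 0.89), ([381.0, 202.0, 407.0, 230.0], 0.65), ([323.0, 197.0, 349.0, 224.0], 0.61), ([389.0, 173.0, 416.0, 195.0], 0.6)]
tube_a [([326.0, 225.0, 338.0, 254.0], 0.92), ([297.0, 226.0
[... 298 characters left out ...]
([348.0, 199.0, 358.0, 229.0], 0.44)]
lever_pivot [([346.0, 199.0, 355.0, 227.0], 0.72)]
stop []
lever []
part [([343.0, 235.0, 372.0, 263.0], 0.95), ([350.0, 127.0, 380.0, 151.0], 0.84), ([329.0, 184.0, 358.0, 210.0], 0.72), ([259.0, 196.0, 282.0, 219.0], 0.69)]
tube_a [([291.0, 172.0, 302.0, 182.0], 0.69)]
tin [([412.0, 171.0, 438.0, 197.0], 0.75)]
collar []
spare [([191.0, 220.0, 218.0, 247.0], 0.58)]
stand [([308.0, 162.0, 384.0, 224.0], 0.9)]
wrist 65.70646984690485 319.17593773883584 198.5055231757836 [0.158 0.558 0.385] [2.436 1.617 0.204]
stop_knob []
lever_grip []
lever_pivot []
stop []
lever []
part []
tube_a []
tin []
collar []
spare [([266.0, 327.0, 327.0, 355.0], 0.62)]
stand []
```

```bash
python3 - <<'E'
import cv2
s=cv2.imread("pics/side0.png");t=cv2.imread("pics/top0.png")
cv2.imwrite("pics/c1.png",cv2.resize(s[120:270,250:430],None,fx=4,fy=4,interpolation=cv2.INTER_CUBIC)[:600])
cv2.imwrite("pics/c2.png",cv2.resize(t[120:270,250:450],None,fx=4,fy=4,interpolation=cv2.INTER_CUBIC))
E
```

```text
(no output)
```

View pics/c1.png

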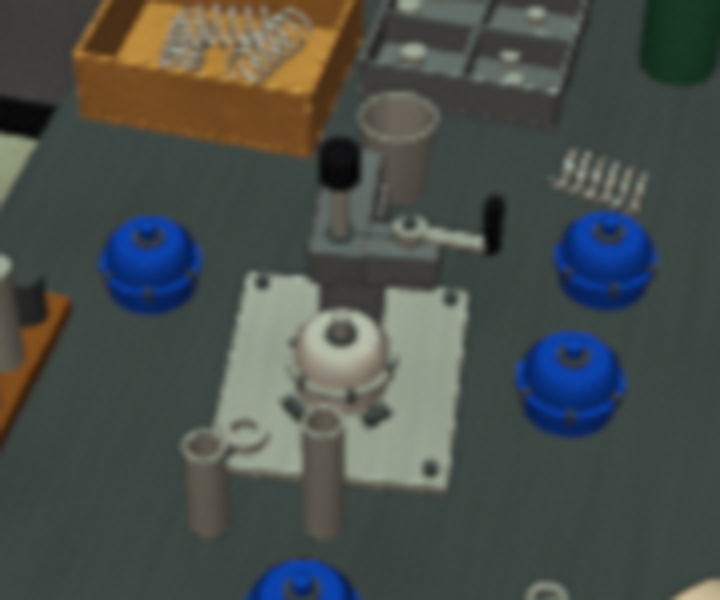

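View pics/c2.png

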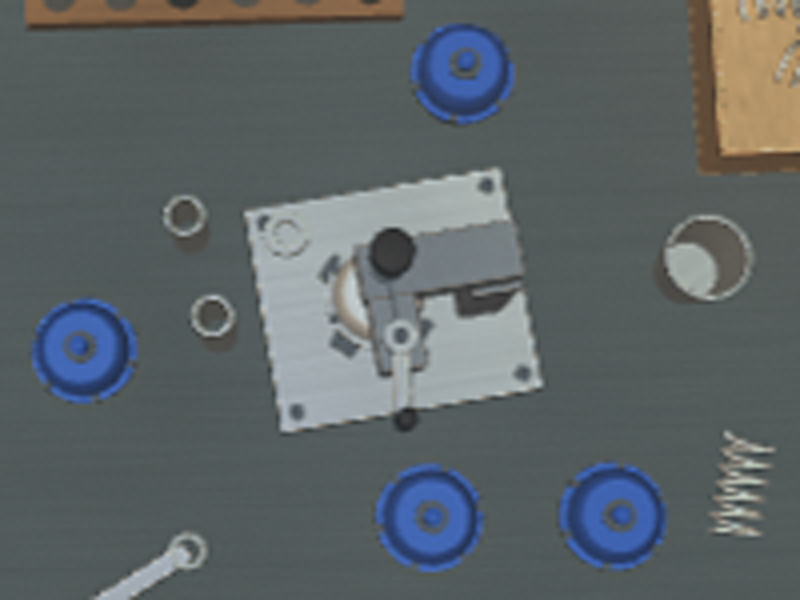

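```bash
python3 - <<'E'
from h import *
np.set_printoptions(precision=4,suppress=True)
s=read_camera("side");t=read_camera("top")
for n,a,b,z in [("knob",(335,157),(348.25,182.7),.278),("grip",(373.7,170.7),(351.2,224.3),.245),("hub",(352.5,177),(350,203.7),.204)]:
    print(n,*tri(ray(s,*a),ray(t,*b)),atz(s,*a,z),atz(t,*b,z))
for n,b,z in [("tubea?",(296,174),.125),("tubeb?",(303.2,199),.1),("tin",(426.8,184.5),.085)]: print(n,atz(t,*b,z))
for c in [(247,212),(498,170),(541,387),(282,432)]: print(atz(t,250+c[0]/4,120+c[1]/4,.012))
k=atz(t,348.25,182.7,.278)
for v in (196,198,199,200,201,202,203,204):
    o,d=ray(s,335.5,v); # height closest to the axis
    w=tri((o,d),(k,np.array([0,0,1.])))
    print(v,w)
print("tool R",R.from_rotvec(get_obs()["tool_rot"]).as_matrix())
E
```

```text
knob [ 0.5695 -0.0884  0.2768] [np.float64(0.0020714371297307537), np.float64(0.0020714371297308803)] [ 0.5713 -0.0872  0.278 ] [ 0.5672 -0.0886  0.278 ]
grip [ 0.4502 -0.0949  0.2435] [np.float64(0.0011182696077803081), np.float64(0.0011182696077803773)] [ 0.4511 -0.0932  0.245 ] [ 0.449  -0.0949  0.245 ]
hub [ 0.5161 -0.0966  0.2002] [np.float64(0.0008876430246982051), np.float64(0.0008876430246979294)] [ 0.5161 -0.0926  0.204 ] [ 0.5147 -0.0965  0.204 ]
tubea? [0.6268 0.0712 0.125 ]
tubeb? [0.5469 0.0504 0.1   ]
tin [ 0.5868 -0.3644  0.085 ]
[0.6508 0.0219 0.012 ]
[ 0.6828 -0.2022  0.012 ]
[ 0.4884 -0.2309  0.012 ]
[ 0.4553 -0.004   0.012 ]
196 (array([ 0.5685, -0.0882,  0.1108]), [np.float64(0.001330955713022367), np.float64(0.001330955713022345)])
198 (array([ 0.5685, -0.0882,  0.1015]), [np.float64(0.0013282767123460014), np.float64(0.0013282767123461612)])
199 (array([ 0.5685, -0.0882,  0.0968]), [np.float64(0.001326928819581118), np.float64(0.0013269288195810443)])
200 (array([ 0.5685, -0.0882,  0.0921]), [np.float64(0.0013255752850280273), np.float64(0.0013255752850279596)])
201 (array([ 0.5685, -0.0882,  0.0874]), [np.float64(0.0013242160731907757), np.float64(0.001324216073190966)])
202 (array([ 0.5685, -0.0882,  0.0827]), [np.float64(0.0013228511482754261), np.float64(0.0013228511482753717)])
203 (array([ 0.5685, -0.0882,  0.0779]), [np.float64(0.001321480474185687), np.float64(0.0013214804741854367)])
204 (array([ 0.5685, -0.0882,  0.0731]), [np.float64(0.0013201040145207352), np.float64(0.0013201040145208918)])
tool R [[-0.9219  0.3874  0.    ]
 [ 0.3874  0.9219 -0.    ]
 [-0.      0.     -1.    ]]
```

move_arm:
  series: [0, 0, -1.2, 0, 0, 0, 0, -1, -0.8, -2.4, 0, 0, -0.5, 0, -14, -10.9, -2.5, 0, 0, -2.85, 0, -14, -10.9, -2.5, 0, 0, -2.85, 0, -14, -10.9, -2.5, 0, 0, -2.85, 0, -14, -10.9, -2.5, 0, 0, -2.85, 0, -14, -10.9, -2.5, 0, 0, -2.85, 0, -14, -10.9, -2.5, 0, 0, -2.85, 0, -14, -10.9, -2.5, 0, 0, -2.85, 0, -14, -10.9, -2.5, 0, 0, -2.85, 0, -14, -10.9, -2.5, 0, 0, -2.85, 0, -14, -10.9, -2.5, 0, 0, -2.85, 0]

```text
t: 3.1
position: [0.4813, 0.0684, 0.5002]
tool_rot: [0.0, 3.141, 0.0]
ft_force: [0.7, 0.5, -0.0]
gripper_width: 0.0004
gripper_force: 0.0
```

```bash
python3 - <<'E'
from h import *
np.set_printoptions(precision=4,suppress=True)
p=read_camera("wrist"); cv2.imwrite("pics/w1.png",p["pixels"])
print(p["xyz"],rotm(p)[:,2])
for n,X in [("knob",(.569,-.088,.277)),("grip",(.450,-.095,.245)),("hub",(.515,-.096,.204)),("tip",(.569,-.088,.1))]: print(n,proj(p,X,True))
for q in ["stop_knob","lever_grip","lever_pivot","part"]: print(q,[(np.round(r["extent"]).tolist(),round(r["score"],2)) for r in recognise(p,q)[:3]])
E
```

```text
[0.4112 0.0692 0.4806] [ 0.2503 -0.0016 -0.9682]
knob (np.float64(145.668411634335), np.float64(311.38987280045194))
grip (np.float64(132.79320083583812), np.float64(174.36754171638427))
hub (np.float64(161.47138677383603), np.float64(228.60692718017762))
tip (np.float64(206.43134523674695), np.float64(240.0561920356327))
stop_knob [([134.0, 268.0, 188.0, 327.0], 0.59)]
lever_grip [([125.0, 161.0, 182.0, 240.0], 0.64)]
lever_pivot [([127.0, 162.0, 181.0, 241.0], 0.77), ([133.0, 265.0, 188.0, 328.0], 0.64)]
part [([173.0, 314.0, 202.0, 346.0], 0.94), ([164.0, 74.0, 225.0, 136.0], 0.92), ([87.0, 88.0, 140.0, 142.0], 0.77)]
```

View pics/w1.png

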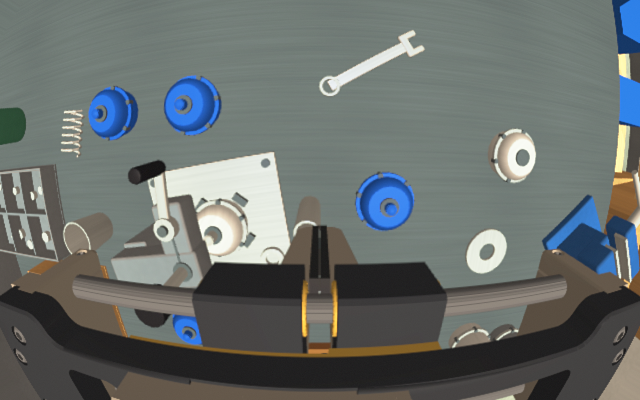

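```bash
python3 - <<'E'
from h import *
p=read_camera("wrist")
for z in (.09,.094,.1,.107,.114): print(z,np.round(proj(p,(.569,-.088,z),True),1))
i=p["pixels"][150:335,115:265]; cv2.imwrite("pics/c3.png",cv2.resize(i,None,fx=3.2,fy=3.2,interpolation=cv2.INTER_CUBIC))
E
```

```text
0.09 [207.1 238.4]
0.094 [206.2 239.4]
0.1 [204.8 241. ]
0.107 [203.1 242.9]
0.114 [201.3 244.8]
```

View pics/c3.png

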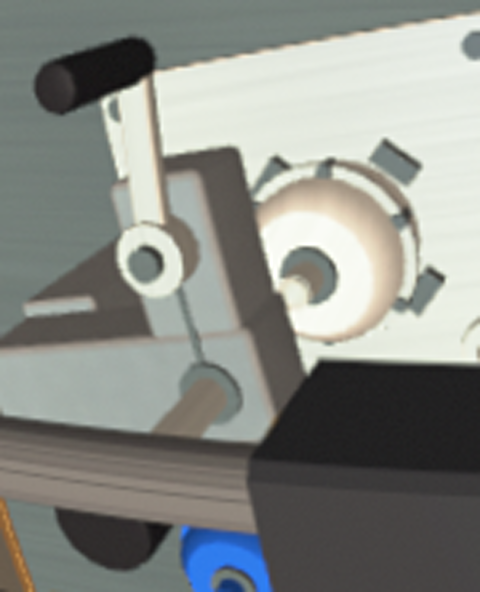

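move_arm:
  series: [-0.8, -1.1, 0, 0, 0, 0, 0, -1.5, -2.2, 0, 0, 0, 0, 0, -2.2, -3.3, 0, 0, 0, 0, 0, -2.2, -3.9, 0.3, 0, 0, 0, 0, -2.2, -3.9, 0.6, 0, 0, 0, 0, -2.2, -3.9, 0.6, 0, 0, 0, 0]

```text
t: 4.0
position: [0.5684, -0.0842, 0.4737]
tool_rot: [0.002, -3.138, -0.003]
ft_force: [-0.3, 0.4, 0.0]
gripper_width: 0.0003
gripper_force: 0.0
```

```bash
python3 - <<'E'
from h import *
np.set_printoptions(precision=4,suppress=True)
o=get_obs(); print(o["t"],o["position"],o["ft_force"])
for n in ("side","top"):
    p=read_camera(n); u,v=map(int,proj(p,(.569,-.088,.277)))
    cv2.imwrite(f"pics/{n}2.png",cv2.resize(p["pixels"][v-40:v+40,u-45:u+45],None,fx=4.4,fy=4.4,interpolation=cv2.INTER_CUBIC))
a,b=cv2.imread("pics/side2.png"),cv2.imread("pics/top2.png"); cv2.imwrite("pics/c4.png",np.hstack([a,b]))
E
```

```text
4.0 [ 0.5684 -0.0842  0.4737] [-0.3478  0.4179  0.0428]
```

View pics/c4.png

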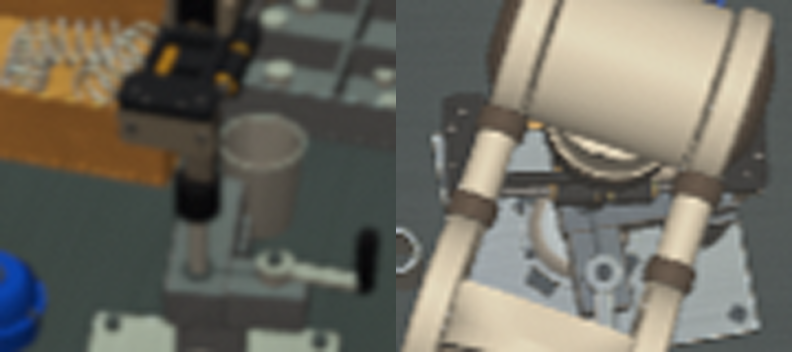

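move_arm:
  series: [0, 0, 0.06, 0, 0, 0, 0, 0, 0, 0.12, 0, 0, 0, 0, 0, 0, 0.2, 0, 0, 0, 0, 0, 0, 0.27, 0, 0, 0, 0, 0, 0, 0.34, 0, 0, 0, 0, 0, 0, 0.41, 0, 0, 0, 0, 0, 0, 0.48, 0, 0, 0, 0, 0, 0, 0.55, 0, 0, 0, 0, 0, 0, 0.62, 0, 0, 0, 0, 0, 0, 0.65, 0, 0, 0, 0, 0, 0, 0.65, 0, 0, 0, 0, 0, 0, 0.65, 0, 0, 0, 0]

```text
t: 5.3
position: [0.5688, -0.0859, 0.4495]
tool_rot: [-0.0, -3.141, 0.001]
ft_force: [0.8, 0.5, 1.4]
gripper_width: 0.0005
gripper_force: 0.5
```

move_arm:
  series: [0, 0, 0.02, 0, 0, 0, 0, 0, 0, 0.04, 0, 0, 0, 0, 0, 0, 0.06, 0, 0, 0, 0, 0, 0, 0.08, 0, 0, 0, 0, 0, 0, 0.1, 0, 0, 0, 0, 0, 0, 0.12, 0, 0, 0, 0, 0, 0, 0.14, 0, 0, 0, 0]

```text
t: 6.0
position: [0.5687, -0.0859, 0.4443]
tool_rot: [-0.0, -3.141, 0.001]
ft_force: [-1.2, -1.9, 3.5]
gripper_width: 0.0003
gripper_force: 2.1
```

move_arm:
  series: [0, 0, 0.02, 0, 0, 0, 0, 0, 0, 0.04, 0, 0, 0, 0, 0, 0, 0.06, 0, 0, 0, 0, 0, 0, 0.08, 0, 0, 0, 0, 0, 0, 0.1, 0, 0, 0, 0, 0, 0, 0.12, 0, 0, 0, 0]

```text
t: 6.6
position: [0.5688, -0.0856, 0.4395]
tool_rot: [-0.0, 3.141, -0.0]
ft_force: [-1.3, -2.8, 3.4]
gripper_width: 0.0003
gripper_force: 2.1
```

move_arm:
  series: [0, 0, 0.01, 0, 0, 0, 0, 0, 0, 0.02, 0, 0, 0, 0, 0, 0, 0.03, 0, 0, 0, 0, 0, 0, 0.04, 0, 0, 0, 0]

```text
t: 7.0
position: [0.5688, -0.0856, 0.438]
tool_rot: [-0.0, 3.141, -0.0]
ft_force: [-1.3, -3.6, 4.3]
gripper_width: 0.0005
gripper_force: 2.1
```

move_arm:
  series: [0, 0, 0.01, 0, 0, 0, 0, 0, 0, 0.02, 0, 0, 0, 0, 0, 0, 0.03, 0, 0, 0, 0, 0, 0, 0.04, 0, 0, 0, 0]

```text
t: 7.4
position: [0.5688, -0.0855, 0.4363]
tool_rot: [-0.0, 3.141, -0.0]
ft_force: [0.6, -2.5, 4.8]
gripper_width: 0.0004
gripper_force: 2.0
```

move_arm:
  series: [0, 0, 0.01, 0, 0, 0, 0, 0, 0, 0.02, 0, 0, 0, 0, 0, 0, 0.03, 0, 0, 0, 0]

```text
t: 7.7
position: [0.5688, -0.0856, 0.4351]
tool_rot: [-0.0, 3.141, 0.0]
ft_force: [0.5, -2.9, 4.3]
gripper_width: 0.0005
gripper_force: 2.0
```

move_arm:
  series: [0, 0, 0.01, 0, 0, 0, 0, 0, 0, 0.02, 0, 0, 0, 0, 0, 0, 0.03, 0, 0, 0, 0]

```text
t: 8.0
position: [0.5688, -0.0856, 0.4339]
tool_rot: [-0.0, 3.141, 0.0]
ft_force: [0.1, -3.4, 3.9]
gripper_width: 0.0005
gripper_force: 2.0
```

move_arm:
  series: [0, 0, 0.01, 0, 0, 0, 0, 0, 0, 0.02, 0, 0, 0, 0]

```text
t: 8.2
position: [0.5688, -0.0855, 0.4331]
tool_rot: [-0.0, 3.141, 0.0]
ft_force: [0.5, -2.4, 4.4]
gripper_width: 0.0003
gripper_force: 2.0
```

move_arm:
  series: [0, 0, 0.01, 0, 0, 0, 0, 0, 0, 0.02, 0, 0, 0, 0]

```text
t: 8.4
position: [0.5688, -0.0856, 0.4323]
tool_rot: [-0.0, 3.141, 0.0]
ft_force: [0.2, -2.8, 4.3]
gripper_width: 0.0005
gripper_force: 2.0
```

move_arm:
  series: [0, 0, 0.01, 0, 0, 0, 0, 0, 0, 0.02, 0, 0, 0, 0]

```text
t: 8.6
position: [0.5688, -0.0855, 0.4315]
tool_rot: [-0.0, 3.141, -0.0]
ft_force: [1.1, -2.3, 4.2]
gripper_width: 0.0007
gripper_force: 2.0
```

move_arm:
  series: [0, 0, 0.01, 0, 0, 0, 0, 0, 0, 0.015, 0, 0, 0, 0]

```text
t: 8.8
position: [0.5688, -0.0856, 0.4309]
tool_rot: [-0.0, 3.141, 0.0]
ft_force: [0.1, -2.6, 4.4]
gripper_width: 0.0005
gripper_force: 2.0
```

move_arm:
  series: [0, 0, 0.01, 0, 0, 0, 0, 0, 0, 0.015, 0, 0, 0, 0]

```text
t: 9.0
position: [0.5688, -0.0855, 0.4303]
tool_rot: [-0.0, 3.141, -0.0]
ft_force: [2.1, -2.5, 4.6]
gripper_width: 0.0005
gripper_force: 2.0
```

move_arm:
  series: [0, 0, 0.01, 0, 0, 0, 0, 0, 0, 0.015, 0, 0, 0, 0]

```text
t: 9.2
position: [0.5688, -0.0855, 0.4298]
tool_rot: [-0.0, 3.141, -0.0]
ft_force: [0.7, -2.8, 5.2]
gripper_width: 0.0001
gripper_force: 2.6
```

move_arm:
  series: [0, 0, 0.005, 0, 0, 0, 0, 0, 0, 0.005, 0, 0, 0, 0]

```text
t: 9.4
position: [0.5688, -0.0855, 0.4298]
tool_rot: [-0.0, 3.141, -0.0]
ft_force: [1.1, -2.1, 4.6]
gripper_width: 0.0003
gripper_force: 2.6
```

move_arm:
  series: [0, 0, 0.005, 0, 0, 0, 0, 0, 0, 0.005, 0, 0, 0, 0]

```text
t: 9.6
position: [0.5688, -0.0855, 0.4298]
tool_rot: [-0.0, 3.141, -0.0]
ft_force: [1.4, -2.3, 6.1]
gripper_width: 0.0007
gripper_force: 2.9
```

move_arm:
  series: [0, 0, 0.005, 0, 0, 0, 0, 0, 0, 0.01, 0, 0, 0, 0, 0, 0, 0.01, 0, 0, 0, 0]

```text
t: 9.9
position: [0.5688, -0.0855, 0.4297]
tool_rot: [-0.0, 3.141, -0.0]
ft_force: [0.2, -2.2, 7.5]
gripper_width: 0.0003
gripper_force: 3.7
```

move_arm:
  series: [0, 0, 0.005, 0, 0, 0, 0, 0, 0, 0.01, 0, 0, 0, 0, 0, 0, 0.015, 0, 0, 0, 0, 0, 0, 0.015, 0, 0, 0, 0]

```text
t: 10.3
position: [0.5687, -0.0855, 0.4296]
tool_rot: [-0.0, 3.141, -0.001]
ft_force: [-0.4, -2.2, 8.3]
gripper_width: 0.0002
gripper_force: 4.8
```

move_arm:
  series: [0, 0, 0.005, 0, 0, 0, 0, 0, 0, 0.01, 0, 0, 0, 0, 0, 0, 0.015, 0, 0, 0, 0, 0, 0, 0.015, 0, 0, 0, 0, 0, 0, 0.015, 0, 0, 0, 0]

```text
t: 10.8
position: [0.5687, -0.0854, 0.4296]
tool_rot: [-0.0, 3.141, -0.001]
ft_force: [-2.1, -1.7, 11.7]
gripper_width: 0.0003
gripper_force: 5.9
```

move_arm:
  series: [0, 0, -0.05, 0, 0, 0, 0, 0, 0, -0.2, 0, 0, 0, 0, 0, 0, -0.8, 0, 0, 0, 0, 0.8, 0, -0.8, 0, 0, 0, 0.45, 1.6, -0.1, -0.8, 0, 0, 0, 0.45, 2.4, -0.2, -0.8, 0, 0, 0, 0.45, 2.95, -0.2, -0.8, 0, 0, 0, 0.45, 2.95, -0.2, -0.8, 0, 0, 0, 0.45, 2.95, -0.2, -0.8, 0, 0, 0, 0.45, 2.95, -0.2, -0.8, 0, 0, 0, 0.45]

```text
t: 11.8
position: [0.4514, -0.0935, 0.4595]
tool_rot: [0.001, -3.141, -0.001]
ft_force: [-0.5, -0.6, -0.3]
gripper_width: 0.0411
gripper_force: 0.0
```

```bash
python3 - <<'E'
from h import *
np.set_printoptions(precision=4,suppress=True)
o=get_obs(); print(o["t"],o["joint_pos"],o["position"],o["ft_force"],o["gripper_width"])
s=read_camera("side"); w=read_camera("wrist")
for n,p,f in (("s",s,0),("w",w,1)):
    u,v=proj(p,(.450,-.095,.245),f); k=proj(p,(.569,-.088,.239),f);print(n,u,v,k)
    u,v=int(u),int(v); c=p["pixels"][max(v-45,0):max(v-45,0)+90,u-60:u+60] if n=="s" else p["pixels"][200:400,200:440]
    cv2.imwrite(f"pics/{n}5.png",cv2.resize(c,(480,360) if n=="s" else (480,400),interpolation=cv2.INTER_CUBIC)[:360,:400])
cv2.imwrite("pics/c5.png",np.hstack([cv2.imread("pics/s5.png"),cv2.imread("pics/w5.png")]))
E
```

```text
11.8 [-0.4674 -0.1796  1.8246  0.0004  1.4973 -2.0387] [ 0.4514 -0.0935  0.4595] [-0.4755 -0.5922 -0.3231] 0.041144834691821654
s 374.1785613371646 170.38747126247023 (np.float64(335.7870907041447), np.float64(166.61874357854919))
w 316.0117265242116 225.38087096945506 (np.float64(325.0244241863929), np.float64(353.2155436790508))
```

View pics/c5.png

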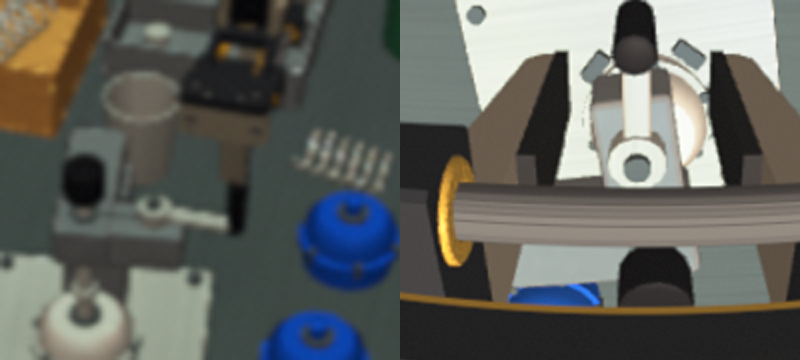

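move_arm:
  series: [0.03, -0.03, 0.4, 0, 0, 0, 0.45, 0.03, -0.03, 0.8, 0, 0, 0, 0.45, 0.03, -0.03, 1.2, 0, 0, 0, 0.45, 0.03, -0.03, 1.4, 0, 0, 0, 0.45, 0.03, -0.03, 1.4, 0, 0, 0, 0.45, 0.03, -0.03, 1.4, 0, 0, 0, 0.0, 0.03, -0.03, 1.4, 0, 0, 0, 0.0, 0.03, -0.03, 1.4, 0, 0, 0, 0.0, 0.03, -0.03, 1.4, 0, 0, 0, 0.0]

```text
t: 12.8
position: [0.4498, -0.0948, 0.4044]
tool_rot: [-0.0, 3.14, -0.001]
ft_force: [-0.3, 0.2, 1.5]
gripper_width: 0.0153
gripper_force: 30.0
```

move_arm:
  series: [-0.016, 0.203, 1.4e-09, 0, 0, 0.9, 0, -0.058, 0.403, 0, 0, 0, 1.8, 0, -0.125, 0.596, 0, 0, 0, 2.7, 0, -0.215, 0.779, 0, 0, 0, 3.6, 0, -0.327, 0.95, 0, 0, 0, 4.5, 0, -0.327, 0.95, 0, 0, 0, 4.5, 0]

```text
t: 13.4
position: [0.4626, -0.0557, 0.4044]
tool_rot: [-0.973, -2.986, -0.002]
ft_force: [-4.0, 4.4, 4.8]
gripper_width: 0.0153
gripper_force: 30.0
```

move_arm:
  series: [-0.016, 0.203, 0, 0, 0, 0.9, 0, -0.058, 0.403, 0, 0, 0, 1.8, 0, -0.125, 0.596, 0, 0, 0, 2.7, 0, -0.215, 0.779, 0, 0, 0, 3.6, 0, -0.327, 0.95, 0, 0, 0, 4.5, 0, -0.327, 0.95, 0, 0, 0, 4.5, 0, -0.327, 0.95, 0, 0, 0, 4.5, 0]

```text
t: 14.1
position: [0.4957, -0.0318, 0.4045]
tool_rot: [-1.843, -2.54, -0.007]
ft_force: [-1.1, 10.0, 4.0]
gripper_width: 0.0152
gripper_force: 30.0
```

```bash
python3 - <<'E'
from h import *
o=get_obs(); g=o["position"]; P=np.array([.515,-.0955])
a=np.degrees(np.arctan2(g[1]-P[1],g[0]-P[0])); print(g,o["ft_force"],"theta",np.radians(187.6-a),np.hypot(*(g[:2]-P)))
E
```

```text
[ 0.49565857 -0.03184661  0.40445583] [-1.13868362 10.0208751   4.01872479] theta 1.4084512176907016 0.06652702214838326
```

move_arm:
  series: [0, 0, 0, 0, 0, 0, 0.4, 0, 0, 0, 0, 0, 0, 0.4, 0, 0, 0, 0, 0, 0, 0.4, 0, 0, -0.6, 0, 0, 0, 0.4, 0, 0, -1.6, 0, 0, 0, 0.4, 0, 0, -2.4, 0, 0, 0, 0.4, 1, 0, -2.4, 0, 0, 0, 0.4, 2, 0, -2.4, 0, 0, 0, 0.4, 3, 0, -2.4, 0, 0, 0, 0.4, 4, 0, -2.4, 0, 0, 0, 0.4, 4, 0, -2.4, 0, 0, 0, 0.4]

```text
t: 15.2
position: [0.4448, 0.1214, 0.5]
tool_rot: [-1.84, -2.546, -0.002]
ft_force: [-0.1, -0.4, 0.0]
gripper_width: 0.0368
gripper_force: 0.0
```

```bash
python3 - <<'E'
from h import *
np.set_printoptions(precision=4,suppress=True)
o=get_obs(); print(o["t"],o["position"],o["ft_force"],o["gripper_width"])
a=read_camera("top")["pixels"][140:250,280:400]; b=read_camera("side")["pixels"][140:260,280:400]
cv2.imwrite("pics/c6.png",np.hstack([cv2.resize(a,(400,367),interpolation=cv2.INTER_CUBIC),cv2.resize(b,(400,400),interpolation=cv2.INTER_CUBIC)[:367]]))
E
```

```text
15.2 [0.4448 0.1214 0.5   ] [-0.1065 -0.4091  0.0187] 0.03684573223523676
```

View pics/c6.png

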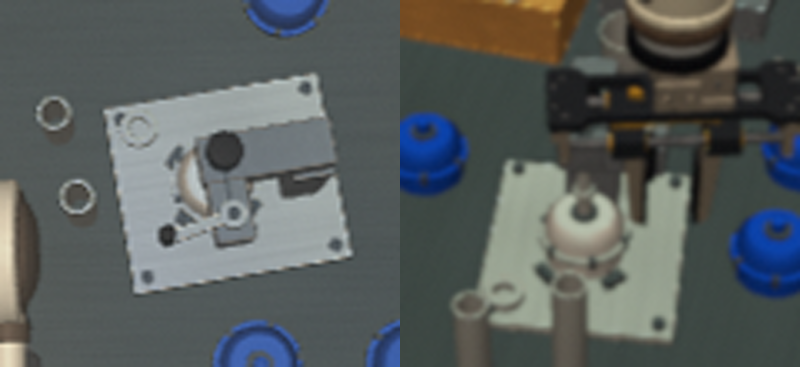

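```bash
python3 -c "
from plant import *
print(job_done())"
```

```text
the job is handed in; nothing more can be done
None
```

I slid the stop down until it rested on the push rod (about 12 N on the knob, an estimated 7 N on the rod), swung the clamp lever to about 1.4 rad (locked above 1.2) and handed the job in at about 15 s, with the arm clear and nothing around it visibly disturbed; I couldn't measure the rod contact after letting go of the knob, and no verdict came back.

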